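Push a radio receiver home in its charging bay

TASK

One radio receiver stands loose on the front deck of the charging tray. Line it up and push it along the empty bay until its rear face sits squared up, fully home against the contact block. Only push it, never lift or tip it; neither the receiver nor the hand may touch the bare steel guide rails, which scratch the cases, and the docked receivers and everything else on the desk stay where they are.

Things in the scene. Friction and masses are not known exactly. Their poses are not given: they have to be found in the camera images.
- receiver: loose radio receiver to push: aluminium box 94 long (its x), 90 wide (y), 38 mm high, ~0.35 kg, too wide to grasp. Black front panel on its -x face, plain rear face on +x; stub antenna on the lid near the rear, top 83 mm above the underside. Origin: centre of underside. Starts on the deck before the empty bay, up to 25 mm off-centre and 0.2 rad askew. Slides under a few N, stays where left.
- contacts_free: black contact block (60 wide, 18 deep, 30 mm high; rigid, no spring or catch) at the far end of the EMPTY bay, whichever of the three that is. Origin: on the deck, middle of the contact face, which looks along -x to the bay's mouth. +x is the push direction; y = 0 is the bay's centre line. Home: rear face of the receiver on this face, so its origin 47 mm before it (at x = -0.047 here).
- tray: fixed charging tray: flat dark steel deck 4 mm thick from x = -0.135 (front, nearest the robot) to 0.180, y = +-0.21; 50 mm high back housing along its far edge. Origin on the desk. Three equal bays side by side at y = -0.118, 0, 0.118, their contact faces at x = 0.140; two of them hold docked receivers.
- rails: four bare steel guide rails on the tray (one body, the tray's frame and origin): at y = -0.177, -0.059, 0.059, 0.177; each 6 mm wide, along x from 0.025 (bay mouths) to 0.158, tops 16 mm above the desk (12 above the deck). Lane between two rails 112 mm clear: 11 mm to spare each side of a centred receiver. A finger held more than 16 mm above the desk passes over them.
- docked_b: one of two docked receivers, same model, loose, home in its bay; leave alone. Origin: centre of underside
- docked_c: the other docked receiver; leave alone. Origin: centre of underside
- caddy: yellow plastic battery caddy with AA cells standing in it, 56 x 104 mm, 44 mm high; loose on the desk beside the tray; leave alone. Origin: underside
- bodypack: black body-worn transmitter lying flat, 75 x 60 mm, 18 mm thick, with a thin antenna; loose on the desk beside the tray; leave alone. Origin: underside
- mug: white mug, 80 mm across, 92 mm high; loose on the desk beside the tray; leave alone. Origin: underside
- screwdriver: screwdriver lying on the desk, 170 mm long; loose on the desk beside the tray; leave alone. Origin: underside
- water: green glass water bottle, 66 mm across, 190 mm high; loose on the desk beside the tray; leave alone. Origin: underside
Not all that is in view belongs to the job. Leave any brown, purple or turquoise look-alike of the receiver alone.

How it is judged:
At the end, for the whole second after the job is handed in: The receiver lies flat and at rest in the empty bay, its rear face within about 3 mm of the contact block, between the rails (within 11 mm of the centre line) and square to the block within 0.06 rad (x of receiver in the frame of contacts_free above -0.0505 m and y of receiver in the frame of contacts_free between -0.011 and 0.011 m and angle between the x axis of receiver and the x axis of contacts_free, either way round below 0.06 rad and height (world z) of receiver below 0.008 m and angle between receiver's own z axis and vertical below 0.05 rad and linear speed of receiver below 0.01 m/s); the robot touches nothing.
It fails at once if something (the receiver, the hand) touches a guide rail (contact force between rails and anything else above 0.3 N).
It fails at once if the receiver is lifted more than 8 mm off the deck or tipped (height (world z) of receiver above 0.012 m or angle between receiver's own z axis and vertical above 0.15 rad).
It fails at once if a docked receiver is shifted more than 6 mm (distance of any of docked_b, docked_c from where it was at the start of the episode above 0.006 m).
It fails at once if another thing on the desk is shifted more than 15 mm (distance of any of caddy, bodypack, mug, screwdriver, water from where it was at the start of the episode above 0.015 m).
It also fails if it takes over 72 s, if anything falls off the work surface, if the arm or the gripper's body presses on something with over 40 N, if the wrist force passes 120 N, or if a joint passes its speed limit or range.

ROBOT

A 6-joint arm with a two-finger parallel gripper is mounted at the origin on the work surface. World frame = base frame: x ahead of the robot, y to its left, z up, the work surface at z = 0. Lengths are in m, angles in rad, forces in N, time in s.
With the tool pointing down it reaches from about 0.25 to 0.775 m from the base axis. Payload 4 kg.
Tool frame: the origin (TCP) lies at the centre of the arm's flange, where the gripper is bolted on; the fingertips stand 199 mm ahead of it and the grasp point (between the pads) lies 180 mm ahead of it (robot.tcp_to_tips is the distance from the TCP to the fingertips, in m); z points along the fingers, y is the line along which they close (so a half turn about z gives the same grasp; the last joint's range is limited). The gripper opens to 94 mm and grips with 3 to 60 N. Pads are 16 mm wide; open, the fingers measure 119 mm over their backs; the gripper's body (75 mm by 177 mm) begins 78 mm behind the grasp point.
Start: joints at [-1.254, 0.087, 1.371, -0, 1.684, -0.103], TCP at [0.224, -0.502, 0.405] pointing down, gripper open.
Joint ranges: [-3.1, 3.1], [-0.76, 2.03], [0.27, 2.55], [-1.08, 4.22], [0.17, 2.65], [-2.57, 2.57]. Speed limits (rad/s): [2.79, 2.79, 3.14, 3.14, 3.14, 3.14].

INTERFACE

Orientations are given as [roll, pitch, yaw] about the fixed x, y, z axes, in that order (R = Rz(yaw) Ry(pitch) Rx(roll)).
In Python, from bench import telemetry, snapshot, ticket, robot gives the robot as it stands.
- The arm moves only by the tool apply_moves, never from a script. Its argument "moves" is a list that holds one entry, the list of rows, each a list of 5 numbers: the shift along the tool's x, y, z in units of 50 mm (1.0 is 50 mm), then the turn about the tool's z in units of 10 degrees (1.0 is 10 degrees), then the closure, from 0 (fully open) to 1 (shut). A call has 1 to 10 rows; each row is the pose to reach, as a shift and turn from the pose commanded when the call began, along the tool's axes at that moment; what a row does not reach only later rows make up. A row lasts 1/8 s, in which the tool goes at most 62.5 mm and 10.7 degrees, less where a joint would pass 70% of its speed; a pose out of reach is approached as far as the arm can. A call with a gripper value outside its range is refused whole. The fingers move at their own pace and stop on an object; the grip force is fixed at half the most. Time passes only in rows, so rows that repeat a pose let the fingers close. It gives the time, the measured TCP pose, the force, the opening and the grip force at its end, in the units of the state.
- telemetry.get_obs(): the state, without advancing time (a new reading comes with each control period).
- snapshot(name): name is "scene" or "top"; returns a dict with "image" (400x640x3 uint8, red, green, blue), "fovy" (degrees; the focal length in pixels is half the picture's height over the tangent of half this angle, whatever the lens; pixels are square), "cx", "cy" (the principal point, pixels), "D" ([k1, k2, p1, p2, k3] as OpenCV has them; the pictures are not rectified), "R" (3x3) and "t" (3): a world point X has camera coordinates R X + t. Camera axes: x right, y down, z forward; pixel columns grow to the right and rows downward; lengths in m; the calibration is good to about 2 mm. A picture is of the moment at which its call begins. There is no depth.
- ticket.close_job(): hands the job in; it is judged then, once.
The state is a dict: "time": time; "joint_positions": joint angles; "qvel": joint speeds; "joint_torque": joint torques, N m; "tool_pos": TCP position; "ee_rot": TCP orientation; "wrist_force": force on the tool from outside, world axes, zero at the start; "wrist_torque": the same for the moment, N m; "width": finger opening in m; "finger_force": force on a finger pad.
Only numpy, scipy, OpenCV 4.12 (cv2) and the standard library are available. Lean on these libraries where they do the work, as an engineer would, in place of code of your own. Each camera call takes 0.05 s, during which the arm holds its last target. There are 200 camera calls.

## Working session

There is one attempt and no reset: what is moved stays moved. The work goes in short steps, Python scripts to look and compute and a tool call to move; the robot and the scene stay as the last step left them, time stands still between calls to the robot, and variables do not carry over. Pictures are saved under pics/ and viewed, at most 10 in all, crops included, and the job is handed in when it is done.

Besides the shell and the picture viewer there is one more tool, called after "Call:" by a JSON object that holds its "fn" and its "kwargs". apply_moves: Moves the arm, as the interface text tells. Its arguments: {"type":"object","properties":{"moves":{"type":"array","items":{"type":"array","items":{"type":"array","items":{"type":"number"}}}}},"required":["moves"]}

```bash
mkdir -p pics; cat > h.py <<'E'
import numpy as np, cv2
from bench import telemetry, snapshot, ticket, robot
def K(s):
    f=200/np.tan(np.radians(s["fovy"])/2); return np.array([[f,0,s["cx"]],[0,f,s["cy"]],[0,0,1]])
def ray(s,uv,z):
    p=cv2.undistortPoints(np.array(uv,float).reshape(-1,1,2),K(s),np.array(s["D"]))[:,0]
    R=np.array(s["R"]);t=np.array(s["t"]);c=-R.T@t
    d=np.c_[p,np.ones(len(p))]@R
    return c+d*((z-c[2])/d[:,2])[:,None]
def proj(s,X):
    return cv2.projectPoints(np.array(X,float).reshape(-1,1,3),cv2.Rodrigues(np.array(s["R"]))[0],np.array(s["t"]),K(s),np.array(s["D"]))[0][:,0]
def snap(n,f):
    s=snapshot(n); cv2.imwrite(f"pics/{f}.png",s["image"][...,::-1]); return s
E
python3 - <<'E'
from h import *
for n in("top","scene"):
    s=snap(n,n+"0"); print(n,s["fovy"],s["cx"],s["cy"],s["D"],-np.array(s["R"]).T@s["t"])
print(telemetry.get_obs())
E
```

```text
top 43.89639655953826 312.01433603570945 202.58866815796483 [-0.03658942  0.          0.          0.          0.        ] [0.27264645 0.0354835  1.25215016]
scene 53.29574444622322 319.056032265627 193.64282381229927 [-0.10009309  0.          0.          0.          0.        ] [ 1.02388139 -0.32918454  0.88381864]
{'time': 0.1, 'joint_positions': array([-1.25408797e+00,  8.78600930e-02,  1.37209019e+00, -1.58604579e-05,
        1.68361260e+00, -1.03087363e-01]), 'qvel': array([ 8.50417041e-04, -1.73385738e-03, -2.21992382e-03, -9.09232031e-05,
       -8.99957600e-04, -8.67178114e-04]), 'joint_torque': array([ 2.62142079e-03, -3.41249549e+01, -3.03302693e+01,  7.20576639e-02,
        3.03692627e-02, -9.63174057e-05]), 'tool_pos': array([ 0.22413194, -0.50214205,  0.40363888]), 'ee_rot': array([-3.13963126e+00, -1.87066792e-04,  4.19793771e-01]), 'wrist_force': array([0.21710677, 0.94151138, 1.23783882]), 'wrist_torque': array([-0.00977206, -0.00517849, -0.00779785]), 'finger_force': 0.0, 'width': 0.09433344772232367}
```

View pics/top0.png

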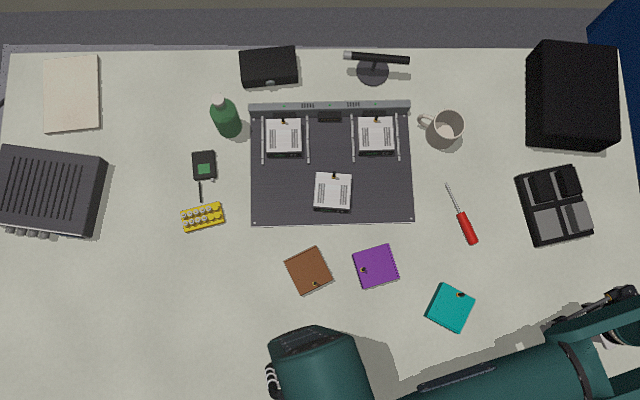

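View pics/scene0.png

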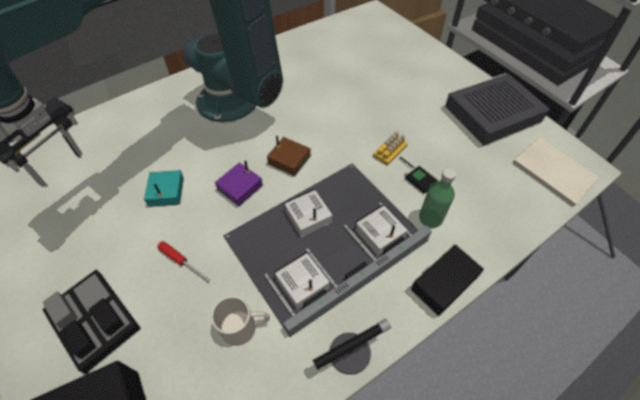

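The top view shows the empty middle bay, with its contact block at about (330,117). The loose receiver is at about (332,191), and the docked ones are at (284,136) and (377,134). The tray's front corners are at about (251,226) and (413,221). Next I'll measure these.

```bash
cat >> h.py <<'E'
def lids(s,lo=(0,0),hi=(640,400),thr=150):
    im=s["image"]; h=cv2.cvtColor(im,cv2.COLOR_RGB2HSV)
    m=((h[...,2]>thr)&(h[...,1]<60)).astype(np.uint8)*255
    m[:lo[1]]=0;m[hi[1]:]=0;m[:,:lo[0]]=0;m[:,hi[0]:]=0
    m=cv2.morphologyEx(m,cv2.MORPH_CLOSE,np.ones((5,5)));m=cv2.morphologyEx(m,cv2.MORPH_OPEN,np.ones((9,9)))
    return [c for c in cv2.findContours(m,cv2.RETR_EXTERNAL,cv2.CHAIN_APPROX_NONE)[0] if cv2.contourArea(c)>300]
E
python3 - <<'E'
from h import *
s=snapshot("top"); im=s["image"]
h=cv2.cvtColor(im,cv2.COLOR_RGB2HSV)
# deck mask: dark
m=(h[...,2]<120).astype(np.uint8)*255; m[:,:246]=0;m[:,418:]=0;m[:96]=0;m[232:]=0
c=max(cv2.findContours(m,cv2.RETR_EXTERNAL,cv2.CHAIN_APPROX_NONE)[0],key=cv2.contourArea)[:,0]
def line(sel,z,ax):
    P=ray(s,c[sel].astype(float),z)
    k=np.polyfit(P[:,1-ax],P[:,ax],1) ; r=P[:,ax]-np.polyval(k,P[:,1-ax]); g=abs(r)<.003
    k=np.polyfit(P[g,1-ax],P[g,ax],1); return k,g.sum(),P.mean(0)
print("front",line((c[:,1]>215)&(c[:,0]>260)&(c[:,0]<405),.004,0))
print("left",line((c[:,0]<256)&(c[:,1]>125)&(c[:,1]<218),.004,1))
print("right",line((c[:,0]>405)&(c[:,1]>125)&(c[:,1]<213),.004,1))
for q in lids(s,(255,108),(405,222)):
    P=ray(s,q[:,0].astype(float),.042)[:,:2]
    print(cv2.minAreaRect((P*1000).astype(np.float32)),cv2.boundingRect(q))
big=cv2.resize(im[95:230,240:420],None,fx=4.4,fy=4.4,interpolation=cv2.INTER_CUBIC)
cv2.imwrite("pics/crop.png",big[...,::-1])
E
```

```text
front (array([-0.01568307,  0.46269968]), np.int64(144), array([ 0.46320021, -0.03191528,  0.004     ]))
left (array([0.01719165, 0.16662332]), np.int64(92), array([0.60218467, 0.17697586, 0.004     ]))
right (array([ 0.01504162, -0.24753419]), np.int64(87), array([ 0.60380045, -0.23845205,  0.004     ]))
((542.037109375, -30.628158569335938), (89.69261932373047, 88.02330017089844), 84.80799865722656) (314, 172, 37, 36)
((686.9774780273438, 96.96520233154297), (97.68549346923828, 85.82382202148438), 89.42617797851562) (262, 119, 39, 33)
((689.549072265625, -151.4683380126953), (102.06071472167969, 86.07020568847656), 89.4637222290039) (358, 117, 41, 33)
```

View pics/crop.png

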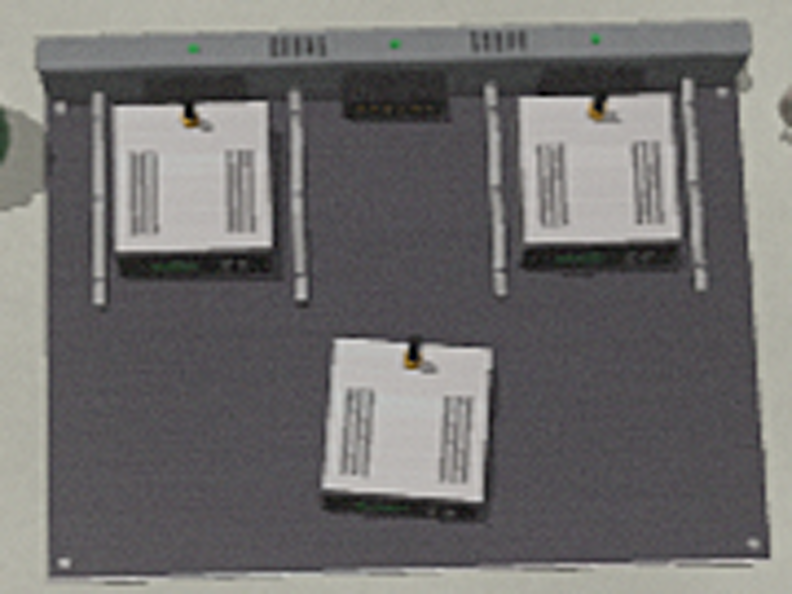

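Call:
{"fn": "apply_moves", "kwargs": {"moves": [[[8.04,-6.68,0,2.31,0.36],[8.04,-6.68,0,2.31,0.36],[8.04,-6.68,0,2.31,0.36],[8.04,-6.68,0,2.31,0.36],[8.04,-6.68,0,2.31,0.36],[8.04,-6.68,0,2.31,0.36],[8.04,-6.68,0,2.31,0.36],[8.04,-6.68,0,2.31,0.36],[8.04,-6.68,0,2.31,0.36],[8.04,-6.68,0,2.31,0.36]]]}}

```text
time: 1.4
tool_pos: [0.4555, -0.0319, 0.4042]
ee_rot: [-3.141, 0.001, 0.02]
wrist_force: [0.1, -0.5, 0.4]
width: 0.0605
finger_force: 0.0
```

```bash
python3 - <<'E'
from h import *
o=telemetry.get_obs(); print(o["time"],o["tool_pos"],o["ee_rot"],o["width"],o["wrist_force"])
s=snap("scene","scene1")
# receiver lid in scene
for q in lids(s,(225,165),(430,330),140):
    P=ray(s,q[:,0].astype(float),.042)[:,:2]
    print(cv2.minAreaRect((P*1000).astype(np.float32)),cv2.boundingRect(q))
# predicted geometry check
a=.016;T=np.array([.597,-.0309]);R=np.array([[np.cos(a),-np.sin(a)],[np.sin(a),np.cos(a)]])
im=s["image"].copy()
for x,y,z in [(.14,-.03,.004),(.14,.03,.004),(.14,-.03,.034),(.14,.03,.034),(.025,.059,.016),(.025,-.059,.016),(.025,.177,.016),(.025,-.177,.016),(-.135,.21,.004),(-.135,-.21,.004)]:
    u=proj(s,[*(T+R@[x,y]),z])[0]; cv2.circle(im,tuple(int(v*16) for v in u),24,(255,0,0),-1,cv2.LINE_AA,4)
b=cv2.resize(im[150:340,200:450],None,fx=3.1,fy=3.1,interpolation=cv2.INTER_CUBIC); cv2.imwrite("pics/c1.png",b[...,::-1])
E
```

```text
1.4 [ 0.45547721 -0.03189217  0.40415624] [-3.14149968e+00  1.09937194e-03  2.04463554e-02] 0.06048408390568638 [ 0.11790062 -0.45698754  0.37533409]
((690.4096069335938, -144.0584716796875), (89.98617553710938, 96.52558898925781), 1.0500410795211792) (279, 257, 49, 43)
((647.9205932617188, -257.85791015625), (113.47311401367188, 198.75555419921875), 62.97390365600586) (225, 252, 54, 78)
((865.381591796875, -19.8260498046875), (159.28013610839844, 339.50714111328125), 0.8783032298088074) (314, 246, 116, 84)
((687.6636352539062, 89.94216918945312), (90.55870056152344, 90.57839965820312), 1.9628264904022217) (361, 209, 42, 37)
((604.1744384765625, 213.5314178466797), (114.59127044677734, 196.70968627929688), 89.83936309814453) (363, 165, 60, 49)
((504.19061279296875, -2.7909393310546875), (127.89308166503906, 196.74398803710938), 55.67218017578125) (285, 165, 49, 62)
((385.4134826660156, -59.54222106933594), (66.45509338378906, 68.97603607177734), 58.95359802246094) (256, 165, 25, 20)
```

View pics/c1.png

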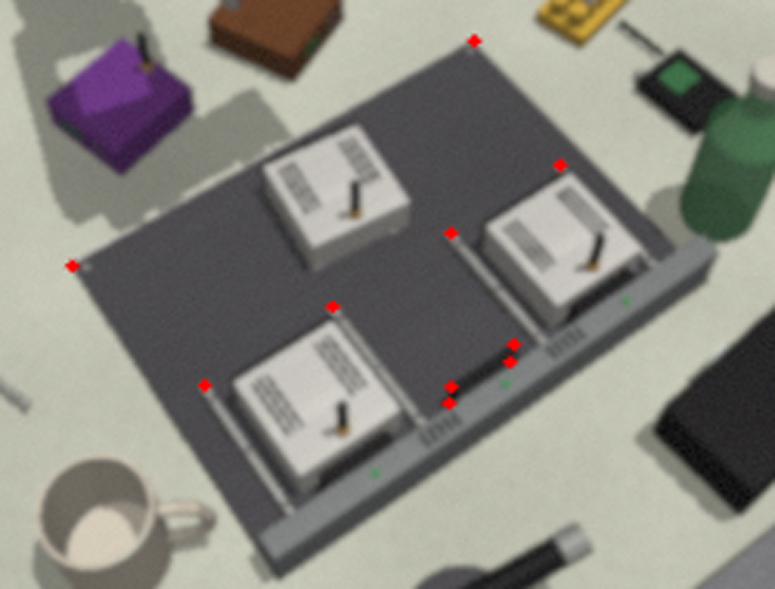

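The projected tray model (origin 0.597, -0.031, yaw 0.016) lands on the rail ends, the block and the front corners, so the model is good. Now I'll lower the hand behind the receiver.

Call:
{"fn": "apply_moves", "kwargs": {"moves": [[[0,0,1.2,0,0.36],[0,0,2.4,0,0.36],[0,0,3.2,0,0.36],[0,0,3.72,0,0.36],[0,0,3.72,0,0.36]]]}}

```text
time: 2.08
tool_pos: [0.4537, -0.0345, 0.2164]
ee_rot: [-3.141, 0.006, 0.014]
wrist_force: [0.3, -0.3, -0.9]
width: 0.0598
finger_force: 0.0
```

Call:
{"fn": "apply_moves", "kwargs": {"moves": [[[0.1,0,0,0,0.36],[0.2,0,0,0,0.36],[0.3,0,0,0,0.36],[0.4,0,0,0,0.36],[0.5,0,0,0,0.36],[0.6,0,0,0,0.36],[0.7,0,0,0,0.36],[0.8,0,0,0,0.36],[0.9,0,0,0,0.36],[0.9,0,0,0,0.36]]]}}

```text
time: 3.32
tool_pos: [0.5007, -0.0324, 0.2185]
ee_rot: [-3.141, -0.001, 0.017]
wrist_force: [-1.1, 0.6, 0.3]
width: 0.0602
finger_force: 0.4
```

```bash
cat >> h.py <<'E'
a=.016;T=np.array([.597,-.0309]);RT=np.array([[np.cos(a),-np.sin(a)],[np.sin(a),np.cos(a)]])
def rec(s):
    "rear lid edge and side edges of the receiver in tray frame from the scene view, lid z .042"
    h=cv2.cvtColor(s["image"],cv2.COLOR_RGB2HSV)
    return h
E
python3 - <<'E'
from h import *
o=telemetry.get_obs(); print(o["time"],o["tool_pos"],o["ee_rot"],o["width"],o["wrist_force"], RT.T@(o["tool_pos"][:2]-T))
s=snap("scene","s2"); t=snap("top","t2")
b=cv2.resize(s["image"][120:310,220:420],None,fx=2,fy=2); c=cv2.resize(t["image"][100:290,240:440],None,fx=2,fy=2)
cv2.imwrite("pics/c2.png",np.hstack([b,c])[...,::-1])
E
```

```text
3.325 [ 0.50072335 -0.03242355  0.21853428] [-3.14096049e+00 -1.41880946e-03  1.68608841e-02] 0.060179095608350504 [-1.12786918  0.55199198  0.28119024] [-9.62887040e-02  1.70044563e-05]
```

View pics/c2.png

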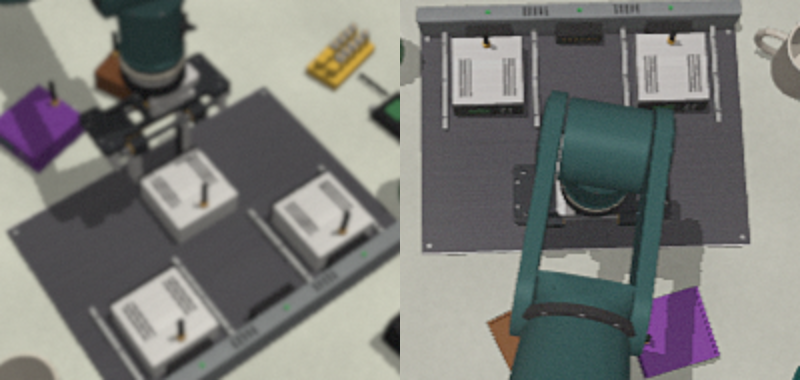

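The two fingers are now at the receiver's front panel, and it looks nearly square at about (190,192) in the left crop. I'll measure its pose from the silhouette edges against the dark deck.

```bash
cat >> h.py <<'E'
def meas(s,xr,yc,thr=112):
    """xr,yc: rough tray-frame rear x and centre y. Fits +y lid edge (z.042), rear bottom edge, -y bottom edge by subpixel gradient scan in tray frame."""
    g=cv2.GaussianBlur(cv2.cvtColor(s["image"],cv2.COLOR_RGB2GRAY),(3,3),0).astype(np.float32)
    def edge(mk,z,us,vs,tag):
        # mk(u,v)->tray xy ; for each u find the strongest step along v
        pts=[]
        for u in us:
            W=np.array([[*(T+RT@np.array(mk(u,v))),z] for v in vs]); uv=proj(s,W).astype(np.float32)
            p=cv2.remap(g,uv[:,0].reshape(1,-1),uv[:,1].reshape(1,-1),cv2.INTER_LINEAR)[0]
            d=np.abs(np.gradient(p)); k=d.argmax(); w=d[max(k-4,0):k+5]; pts.append((u,(vs[max(k-4,0):k+5]*w).sum()/w.sum()))
        pts=np.array(pts); k=np.polyfit(*pts.T,1)
        for _ in range(3):
            r=abs(pts[:,1]-np.polyval(k,pts[:,0])); q=r<max(.0012,np.median(r)*2); k=np.polyfit(*pts[q].T,1)
        print(tag,"slope %.3f mid %.4f n %d"%(k[0],np.polyval(k,np.mean(us)),q.sum())); return k
    v=np.arange(-.012,.012,.0005)
    edge(lambda u,w:(u,w),.042,np.linspace(xr-.075,xr-.015,25),yc+.045+v,"+y lid: yaw")
    edge(lambda u,w:(w,u),.004,np.linspace(yc-.035,yc+.035,25),xr+v,"rear bottom: -yaw")
    edge(lambda u,w:(u,w),.004,np.linspace(xr-.07,xr-.015,25),yc-.045+v,"-y bottom: yaw")
E
python3 - <<'E'
from h import *
s=snapshot("scene"); o=telemetry.get_obs(); tx=(RT.T@(o["tool_pos"][:2]-T)); print(tx)
for xr in (.008,.012): meas(s,xr,0)
print("docked check"); meas(s,.14,-.118); meas(s,.14,.118)
E
```

```text
[-0.09643878 -0.00012254]
+y lid: yaw slope -0.008 mid 0.0502 n 25
rear bottom: -yaw slope 0.005 mid 0.0069 n 21
-y bottom: yaw slope 0.001 mid -0.0344 n 19
+y lid: yaw slope -0.002 mid 0.0502 n 24
rear bottom: -yaw slope -0.007 mid 0.0070 n 23
-y bottom: yaw slope -0.122 mid -0.0371 n 22
docked check
+y lid: yaw slope -0.002 mid -0.0740 n 23
rear bottom: -yaw slope -0.004 mid 0.1417 n 20
-y bottom: yaw slope -0.002 mid -0.1566 n 22
+y lid: yaw slope -0.009 mid 0.1651 n 25
rear bottom: -yaw slope -0.203 mid 0.1323 n 24
-y bottom: yaw slope -0.002 mid 0.0673 n 25
```

Square now, and about 5 mm off to +y, with the rear face at tray x = 0.007. I'll push on, drifting slightly toward -y.

Call:
{"fn": "apply_moves", "kwargs": {"moves": [[[0.1,0.005,0,0,0.36],[0.2,0.01,0,0,0.36],[0.3,0.015,0,0,0.36],[0.4,0.02,0,0,0.36],[0.5,0.025,0,0,0.36],[0.6,0.03,0,0,0.36],[0.7,0.035,0,0,0.36],[0.8,0.04,0,0,0.36],[0.9,0.045,0,0,0.36],[1.0,0.05,0,0,0.36]]]}}

```text
time: 4.72
tool_pos: [0.5505, -0.0343, 0.2187]
ee_rot: [3.142, -0.0, 0.017]
wrist_force: [-4.3, 0.4, 3.7]
width: 0.0602
finger_force: 2.4
```

```bash
python3 - <<'E'
from h import *
s=snapshot("scene"); o=telemetry.get_obs(); tx=(RT.T@(o["tool_pos"][:2]-T)); print(tx,o["ee_rot"],o["wrist_force"])
for xr in (.052,.057): meas(s,xr,.003)
E
```

```text
[-0.04595609 -0.00276815] [ 3.14142402e+00 -1.62456551e-03  1.65321199e-02] [-3.85324652 -0.38018133  3.32048454]
+y lid: yaw slope 0.002 mid 0.0475 n 22
rear bottom: -yaw slope 0.002 mid 0.0418 n 25
-y bottom: yaw slope -0.000 mid -0.0318 n 25
+y lid: yaw slope 0.001 mid 0.0475 n 20
rear bottom: -yaw slope 0.000 mid 0.0459 n 24
-y bottom: yaw slope -0.003 mid -0.0318 n 23
```

Call:
{"fn": "apply_moves", "kwargs": {"moves": [[[0.1,0.005,0,0,0.36],[0.2,0.01,0,0,0.36],[0.3,0.015,0,0,0.36],[0.4,0.02,0,0,0.36],[0.5,0.025,0,0,0.36],[0.6,0.03,0,0,0.36],[0.7,0.035,0,0,0.36],[0.8,0.04,0,0,0.36],[0.9,0.045,0,0,0.36],[1.0,0.05,0,0,0.36]]]}}

```text
time: 6.02
tool_pos: [0.6006, -0.036, 0.2186]
ee_rot: [3.142, -0.0, 0.017]
wrist_force: [-2.8, 0.5, 1.3]
width: 0.0603
finger_force: 1.6
```

```bash
python3 - <<'E'
from h import *
s=snapshot("scene"); t=snapshot("top"); o=telemetry.get_obs(); tx=(RT.T@(o["tool_pos"][:2]-T)); print(tx,o["ee_rot"],o["wrist_force"])
meas(s,.107,.001)
b=cv2.resize(s["image"][150:340,230:430],None,fx=3,fy=3,interpolation=cv2.INTER_CUBIC)
cv2.imwrite("pics/c3.png",b[...,::-1])
E
```

```text
[ 0.0039138  -0.00521534] [ 3.14141669e+00 -1.91505727e-03  1.66022535e-02] [-0.24366707  0.55712336 -1.17965068]
+y lid: yaw slope 0.044 mid 0.0495 n 20
rear bottom: -yaw slope 0.001 mid 0.0960 n 25
-y bottom: yaw slope 0.008 mid -0.0339 n 24
```

View pics/c3.png

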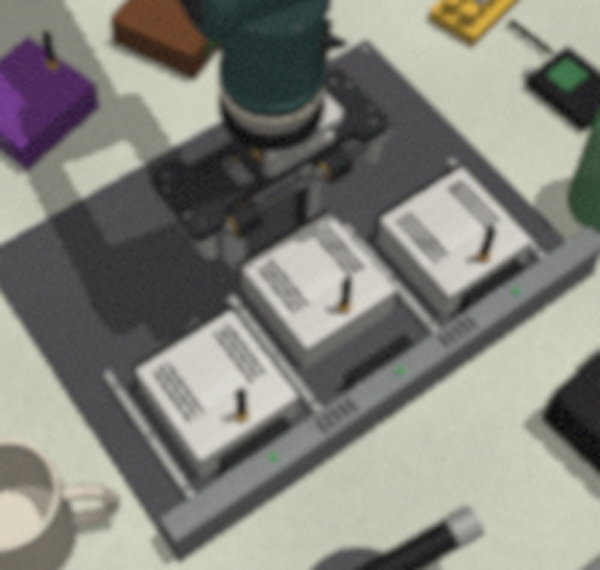

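The receiver sits square between the middle rails at about (320,285), roughly 30 mm short of the block at (375,360). I'll go on slowly and then creep up to contact.

Call:
{"fn": "apply_moves", "kwargs": {"moves": [[[0.07,0,0,0,0.36],[0.14,0,0,0,0.36],[0.21,0,0,0,0.36],[0.28,0,0,0,0.36],[0.35,0,0,0,0.36],[0.4,0,0,0,0.36],[0.45,0,0,0,0.36],[0.5,0,0,0,0.36],[0.54,0,0,0,0.36],[0.56,0,0,0,0.36]]]}}

```text
time: 7.38
tool_pos: [0.6283, -0.0355, 0.2186]
ee_rot: [3.142, 0.0, 0.017]
wrist_force: [-2.5, -0.7, 0.4]
width: 0.0603
finger_force: 1.4
```

Call:
{"fn": "apply_moves", "kwargs": {"moves": [[[0.02,0,0,0,0.36],[0.04,0,0,0,0.36],[0.06,0,0,0,0.36],[0.08,0,0,0,0.36]]]}}

```text
time: 7.88
tool_pos: [0.6315, -0.0355, 0.2187]
ee_rot: [-3.142, 0.003, 0.017]
wrist_force: [-8.5, -0.6, 3.1]
width: 0.0599
finger_force: 4.0
```

Call:
{"fn": "apply_moves", "kwargs": {"moves": [[[0.02,0,0,0,0.36],[0.04,0,0,0,0.36],[0.04,0,0,0,0.36]]]}}

```text
time: 8.25
tool_pos: [0.6324, -0.0355, 0.2187]
ee_rot: [-3.142, 0.008, 0.017]
wrist_force: [-12.3, 0.1, 6.3]
width: 0.0602
finger_force: 5.9
```

```bash
python3 - <<'E'
from h import *
o=telemetry.get_obs(); print(RT.T@(o["tool_pos"][:2]-T),o["ee_rot"],o["wrist_force"],o["time"])
E
```

```text
[ 0.03527524 -0.00513519] [-3.14156318  0.00809162  0.0167225 ] [-12.32247013   0.06513772   6.25094016] 8.25
```

The push has stalled at 12 N against the block, so the receiver is home. I'll back off straight, then raise the hand and look.

Call:
{"fn": "apply_moves", "kwargs": {"moves": [[[-0.1,0,0,0,0.36],[-0.3,0,0,0,0.36],[-0.7,0,0,0,0.36],[-1.2,0,0,0,0.36],[-2,0,-1,0,0.36],[-3,0,-2,0,0.36],[-4,0,-3,0,0.36],[-5,0,-3.6,0,0.36],[-6,0,-3.6,0,0.36],[-6,0,-3.6,0,0.36]]]}}

```text
time: 9.5
tool_pos: [0.3313, -0.04, 0.4008]
ee_rot: [3.139, -0.008, 0.015]
wrist_force: [0.3, 0.7, 0.8]
width: 0.0603
finger_force: 0.0
```

```bash
python3 - <<'E'
from h import *
s=snapshot("scene"); t=snapshot("top"); o=telemetry.get_obs(); print(o["time"],o["tool_pos"])
for y in (-.118,0,.118): print(y); meas(s,.14,y)
b=cv2.resize(s["image"][170:340,250:420],(400,400),interpolation=cv2.INTER_CUBIC);c=cv2.resize(t["image"][95:225,250:380+40],(520,400),interpolation=cv2.INTER_CUBIC)
cv2.imwrite("pics/c4.png",cv2.resize(np.hstack([b,c]),(800,348))[...,::-1])
E
```

```text
9.6 [ 0.33397673 -0.04034714  0.39921207]
-0.118
+y lid: yaw slope -0.002 mid -0.0634 n 22
rear bottom: -yaw slope -0.002 mid 0.1415 n 18
-y bottom: yaw slope -0.002 mid -0.1568 n 20
0
+y lid: yaw slope 0.010 mid 0.0504 n 20
rear bottom: -yaw slope -0.001 mid 0.1290 n 21
-y bottom: yaw slope 0.001 mid -0.0346 n 19
0.118
+y lid: yaw slope -0.006 mid 0.1651 n 24
rear bottom: -yaw slope -0.203 mid 0.1323 n 24
-y bottom: yaw slope 0.022 mid 0.0662 n 24
```

View pics/c4.png

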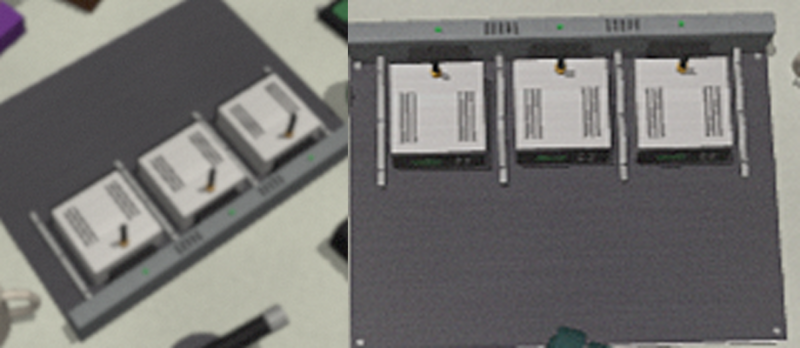

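The middle receiver (lid front edge at about (562,148)) lines up with both docked ones, at (438,150) and (684,147). It sits clear between its rails, square and home, so I'm handing the job in.

```bash
python3 -c "
from bench import ticket
print(ticket.close_job())"
```

```text
the job is handed in; nothing more can be done
None
```

I pushed the receiver along the middle bay until it stalled against the contact block, and the final pictures show it square, between the rails and in line with the docked ones; the job is handed in at about 10 s, and no verdict came back.

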